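Put the pliers away and lock the drawer

TASK

Put the pliers back in the grey drawer unit: lay them down flat, crosswise, in the empty front compartment of the open drawer (set them down, do not drop them in), slide the drawer fully shut, then turn the knob on top of the unit a quarter turn clockwise to lock it. Leave the adjustable wrench on the bench and the hex keys on top of the unit where they are.

Things in the scene. Friction and masses are not known exactly. Their poses are not given: they have to be found in the camera images.
- pliers: combination pliers lying flat on the bench, 182 x 41 x 18 mm, steel jaws, orange and black handles, about 0.23 kg. Origin at mid length on the underside; x along the pliers to the handle ends (jaws at -x), y across, z up. Grip across the handles 20 mm from the origin towards +x (near the centre of mass): 42 mm wide there, solid from 3 to 16 mm above the underside.
- chest: low grey steel drawer unit, fixed on the bench; carcass 175 (x) x 300 (y) x 74 mm (height of its flat top). Origin at the centre of the underside, z up; it opens towards its -x, its +y is on the left for someone facing it.
- drawer (a joint): how far the drawer is out, m: 0 fully shut (hard stop), at most 0.155; it slides out along the unit's -x and starts 0.105 to 0.125 out. About 1.5 N friction; it stays where it is left. Walls 35 mm deep; the unit's opening is 54 mm high above the drawer floor, so only things lying low pass.
- lane_centre (a point): on the floor (15 mm above the bench) of the drawer's front compartment, where the pliers' middle belongs; moves with the drawer, axes as the unit's. The compartment reaches 49 mm each way along x, to the front panel (-x) and a divider 26 mm high (+x), and 125 mm to the right, 145 mm to the left along y. Pliers lie along y, jaws either way. A spanner lies in the rear compartment.
- drawer_pull (a point): middle of the outer face of the drawer's folded aluminium pull, 58 mm above the bench; moves with the drawer, axes as the unit's. The pull is a strip 190 mm wide (y), 50 to 68 mm above the bench, standing 15 mm in front of the front panel (296 mm wide, 8 to 70 mm above the bench). Push it along the unit's +x to shut.
- latch (a joint): angle of the lock knob, rad: 0 free (wing in line with the drawer's travel, as it starts), 1.57 locked (wing across); grows clockwise from above, stops at both ends, 0.05 N m friction, stays where left. Its cam swings in front of the drawer's keeper: it locks only a shut drawer (within 4 mm); turned earlier it keeps the drawer from shutting.
- latch_grip (a point): on the axis of the lock knob, inside its black wing, 98 mm above the bench. The wing is 46 mm long (its x), 13 mm thick (its y), from 15 mm below to 10 mm above this point; a round base 36 mm across reaches up to 15 mm below it. Knob on top of the unit near its front left corner, 30 mm behind the carcass front. Axes turn with the knob.
- wrench: adjustable wrench, 199 x 44 x 10 mm, lying on the bench behind the pliers; not to be disturbed. Origin at its middle on the underside, x along it.
- keeper (a point): top of the lock's keeper on the drawer, a steel tab 20 mm wide (y) at the left wall of the front compartment, 51 mm above its floor; it overhangs the floor by those 20 mm from 31 mm height up: keep the pliers' ends clear of it when lowering them.
- hex_keys: red and black set of folding hex keys, 24 x 72 x 19 mm, lying on the rear of the unit's top; not to be disturbed.

How it is judged:
By the outcome, as a careful person would: the job done as asked, in the order asked, and still so for the second after the job is handed in, with the robot touching nothing.
It also fails if it takes over 64 s, if anything falls off the work surface, if the arm or the gripper's body presses on something with over 40 N, if the wrist force passes 120 N, or if a joint passes its speed limit or range.

ROBOT

A 6-joint arm with a two-finger parallel gripper is mounted at the origin on a cart in front of the work surface, level with it; the furniture and walls round the work are solid. World frame = base frame: x ahead of the robot, y to its left, z up, the work surface at z = 0. Lengths are in m, angles in rad, forces in N, time in s.
With the tool pointing down it reaches from about 0.35 to 0.975 m from the base axis. Payload 4.9 kg.
Tool frame: the origin (TCP) lies at the very end of the fingers, on their centre line; the grasp point (between the pads) lies 19 mm behind it (pinch_z is the distance from the TCP to the grasp point, in m); z points along the fingers, y is the line along which they close (so a half turn about z gives the same grasp; the last joint's range is limited). The gripper opens to 85 mm and grips with 20 to 120 N. Pads are 22 mm wide; open, the fingers measure 114 mm over their backs; the gripper's body (76 mm by 85 mm) begins 54 mm behind the grasp point. The pads swing forward as they close: fully open they stand 13 mm farther back than shut.
Start: joints at [1.122, 0.053, 1.613, -0, 1.476, -0.119], TCP at [0.202, 0.591, 0.231] pointing down, gripper open.
Joint ranges: [-3.01, 3.01], [-1.01, 2.22], [0.06, 2.58], [-1.02, 4.17], [0.09, 2.62], [-3.14, 3.14]. Speed limits (rad/s): [2.57, 2.57, 3.14, 3.14, 3.14, 3.14].

INTERFACE

Orientations are given as a unit quaternion [w, x, y, z].
In Python, from plant import * gives the robot as it stands. The module is installed in compiled form; this text tells all that it offers.
- The arm moves only by the tool play_rows, never from a script. Its arguments are lists of equal length, an entry for each row: "linear": the shift along the world's x, y, z in m, a list of three; "turn": the turn about the world's z in degrees. A call has 1 to 8 rows; each row shifts and turns the commanded pose from where the row before left it; what a row does not reach is not made up. A row lasts 1/8 s, in which the tool goes at most 62.5 mm and 10.7 degrees, less where a joint would pass 70% of its speed; a pose out of reach is approached as far as the arm can. A call is refused whole if a number of a shift passes 0.0625 or a number of a turn 10.7, either way. A call with a gripper value outside its range is refused whole. "hand" is the finger opening in m, from 0 to 0.0854, set as the call begins (left out, the last holds). The fingers move at their own pace and stop on an object; the grip force is fixed at half the most. Time passes only in rows, so rows that do not move let the fingers close. It gives the time, the measured TCP pose, the force, the opening and the grip force at its end, in the units of the state.
- state(): the state, without advancing time (a new reading comes with each control period).
- grab_frame(name): name is "scene" or "top" or "wrist"; returns the picture (384x512x3 uint8, red, green, blue); there is no depth.
- camera_info(name): a dict with "camera_matrix" (3x3 intrinsics, pixels), "origin" and "attitude" of the camera in the world; the wrist camera has in their place "mount" (4x4, takes a point from camera to tool coordinates, whose origin is the TCP and whose axes are the flange's). Camera axes: x right, y down, z forward; pixel columns grow to the right and rows downward; lengths in m; the calibration is good to about 2 mm. A picture is of the moment at which its call begins: read the wrist's pose just before it. camera_info takes no time and is no camera call.
- job_done(): hands the job in; it is judged then, once.
Trained networks look in the newest picture that a camera, given by its name, has taken for a name from the list of things; names that differ only in an ending like _2 or _b are one class to them, and where a whole thing is asked for, a point or a joint stands for the part that bears it (a point fixed in the world has none). Each returns a list of dicts, best first, with "p" (0 to 1); they miss things now and then, are a little off and sometimes report something else, mostly with a low value. They report only what shows in the picture. A call takes as long as a camera call.
- trace(camera, thing): "region" (384x512 bool, what is visible of it) and "location" ([column, row] in pixels, amid what is visible of it).
The state is a dict: "time": time; "joint_pos": joint angles; "joint_vel": joint speeds; "joint_efforts": joint torques, N m; "tool_pos": TCP position; "tool_rot": TCP orientation; "contact_force": force on the tool from outside, world axes, zero at the start; "ft_torque": the same for the moment, N m; "gripper_width": opening from 0.0 (shut) to 1.0 (fully open); "grasp_force": force on a finger pad.
Only numpy, scipy, OpenCV 4.12 (cv2) and the standard library are available. Lean on these libraries where they do the work, as an engineer would, in place of code of your own. Each camera call takes 0.05 s, during which the arm holds its last target. There are 200 camera calls.

## Working session

There is one attempt and no reset: what is moved stays moved. The work goes in short steps, Python scripts to look and compute and a tool call to move; the robot and the scene stay as the last step left them, time stands still between calls to the robot, and variables do not carry over. Pictures are saved under pics/ and viewed, at most 10 in all, crops included, and the job is handed in when it is done.

Besides the shell and the picture viewer there is one more tool, called as a command line: name --pt "numbers of a row" for each row, then --argument value for the rest. play_rows: Moves the arm, as the interface text tells. Its arguments: {"type":"object","properties":{"linear":{"type":"array","items":{"type":"array","items":{"type":"number"}}},"turn":{"type":"array","items":{"type":"number"}},"hand":{"type":"number"}},"required":["linear","turn"]}

```bash
mkdir -p pics
cat > h.py <<'E'
from plant import *
import numpy as np, cv2
from scipy.spatial.transform import Rotation as R
def Rm(q):
    q=np.array(q,float)
    return q if q.shape==(3,3) else R.from_quat(q[[1,2,3,0]]).as_matrix()
def cam(name,st=None):
    c=camera_info(name); K=np.array(c["camera_matrix"])
    if "mount" in c:
        T=np.eye(4);T[:3,:3]=Rm(st["tool_rot"]);T[:3,3]=st["tool_pos"]
        M=T@np.array(c["mount"]); return K,M[:3,:3],M[:3,3]
    return K,Rm(c["attitude"]),np.array(c["origin"])
def toplane(C,uv,z):
    K,A,o=C; uv=np.atleast_2d(uv).astype(float)
    d=(A@np.linalg.inv(K)@np.c_[uv,np.ones(len(uv))].T).T
    return o+d*((z-o[2])/d[:,2])[:,None]
def topix(C,P):
    K,A,o=C; p=(K@A.T@(np.atleast_2d(P)-o).T).T
    return p[:,:2]/p[:,2:]
def save(img,n): cv2.imwrite("pics/"+n+".png",cv2.cvtColor(img,cv2.COLOR_RGB2BGR))
def rect(region,C,z):
    p=np.argwhere(region)[:,::-1]; w=toplane(C,p,z)[:,:2].astype(np.float32)
    return cv2.minAreaRect(w)
E
python3 - <<'E'
from h import *
s=state(); print({k:np.round(v,3) for k,v in s.items()})
a=grab_frame("top"); b=grab_frame("scene")
save(np.vstack([a,b])[:, :] if 0 else cv2.resize(np.hstack([a,b]),(800,300)),"both0"); save(a,"top0")
C=cam("top"); print(C[0],C[1],C[2]); 
for n,z in [("pliers",.012),("wrench",.005),("chest",.074),("latch",.108),("hex_keys",.09),("drawer_pull",.068),("keeper",.066)]:
    for r in trace("top",n)[:2]:
        print(n,round(r["p"],2),np.round(r["location"]),np.round(toplane(C,r["location"],z)[0],3),np.round(np.array(sum([list(np.atleast_1d(x)) for x in rect(r["region"],C,z)],[])),3))
E
```

```text
{'time': np.float64(0.0), 'joint_pos': array([ 1.122,  0.053,  1.614, -0.   ,  1.476, -0.119]), 'joint_vel': array([-0.   ,  0.   ,  0.001, -0.   ,  0.   ,  0.002]), 'joint_efforts': array([-2.0000e-03, -3.9370e+01, -3.7016e+01, -0.0000e+00,  7.0000e-03,
        0.0000e+00]), 'tool_pos': array([0.202, 0.591, 0.23 ]), 'tool_rot': array([-0.   ,  0.164,  0.986, -0.001]), 'contact_force': array([-0.242, -0.276, -0.627]), 'ft_torque': array([ 0.002, -0.022, -0.024]), 'grasp_force': np.float64(0.0), 'gripper_width': np.float64(1.001)}
[[369.90789565   0.         249.48978072]
 [  0.         369.90789565 188.16426351]
 [  0.           0.           1.        ]] [[ 0.0060238  -0.98271296  0.1850377 ]
 [-0.99997173 -0.00508696  0.00553726]
 [-0.00450026 -0.18506582 -0.98271582]] [0.43482566 0.1876831  0.91481839]
pliers 0.82 [345. 214.] [ 0.543 -0.042  0.012] [ 0.542 -0.044  0.178  0.045 24.761]
wrench 0.77 [312. 146.] [0.716 0.033 0.005] [7.1900e-01 5.0000e-03 1.9500e-01 4.5000e-02 7.9026e+01]
chest 0.79 [218. 201.] [0.563 0.265 0.074] [ 0.566  0.266  0.323  0.302 21.262]
chest 0.66 [232. 238.] [0.478 0.232 0.074] [ 0.486  0.233  0.145  0.292 22.401]
latch 0.75 [171. 208.] [0.542 0.365 0.108] [0.539 0.366 0.045 0.033 2.825]
hex_keys 0.59 [217. 143.] [0.697 0.268 0.09 ] [0.693 0.27  0.076 0.027 6.613]
drawer_pull 0.87 [231. 233.] [0.49  0.234 0.068] [ 0.486  0.232  0.148  0.294 22.275]
keeper 0.8 [232. 236.] [0.484 0.233 0.066] [ 0.486  0.233  0.148  0.296 22.072]
```

View pics/top0.png

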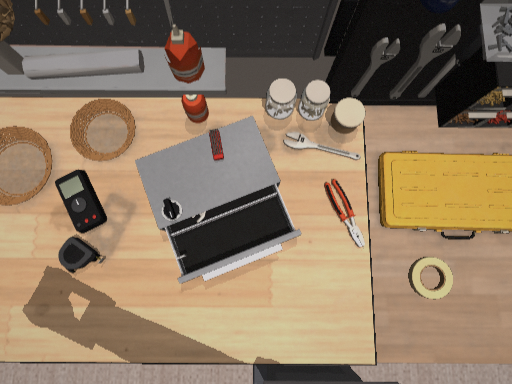

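View pics/both0.png

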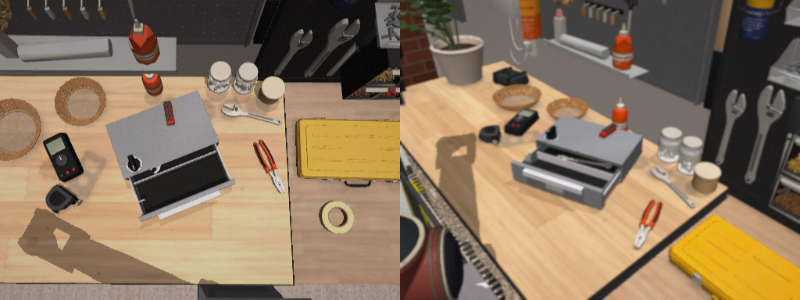

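The top view shows the unit turned about 21°. The front panel runs from (180,277) to (299,235), the knob is at (171,208), and the pliers run from their handles at (333,183) to the jaws at (361,246). I'll move over the drawer for a wrist look, then on to the pliers.

play_rows --pt "0.027 -0.04 0.02" --pt "0.027 -0.04 0.02" --pt "0.027 -0.04 0.02" --pt "0.027 -0.04 0.02" --pt "0.027 -0.04 0.02" --pt "0.027 -0.04 0.02" --pt "0.027 -0.04 0.02" --pt "0 0 0" --turn '[6,6,6,6,6,6,7.5,0]'

```text
time: 1.45
tool_pos: [0.3934, 0.3096, 0.3738]
tool_rot: [0.002, -0.211, 0.978, 0.0]
contact_force: [-0.1, 0.5, -1.5]
gripper_width: 1.0
grasp_force: 0.0
```

```bash
cat >> h.py <<'E'
def look(names,pic):
    s=state(); a=grab_frame("wrist"); C=cam("wrist",s); save(a,pic); np.save("pics/"+pic+".npy",np.array([C[0],C[1],np.tile(C[2],(3,1))]))
    for n,z in names:
        for r in trace("wrist",n)[:1]:
            print(n,round(r["p"],2),np.round(r["location"]),np.round(toplane(C,r["location"],z)[0],4),[np.round(x,4) for x in rect(r["region"],C,z)])
    return C,a
E
python3 - <<'E'
from h import *
C,a=look([("latch",.108),("chest",.074),("drawer_pull",.068),("keeper",.066),("hex_keys",.09)],"w1")
print(state()["tool_pos"],C[2],C[1][:,2])
E
```

```text
latch 0.97 [248. 250.] [0.5319 0.3649 0.108 ] [array([0.534 , 0.3714]), array([0.0511, 0.0341]), np.float64(45.2385)]
chest 0.65 [186. 213.] [0.5311 0.2692 0.074 ] [array([0.5675, 0.2657]), array([0.3264, 0.3022]), np.float64(22.1917)]
drawer_pull 0.7 [175. 165.] [0.4751 0.2306 0.068 ] [array([0.4877, 0.2319]), array([0.1512, 0.2952]), np.float64(21.9269)]
keeper 0.9 [176. 171.] [0.4824 0.2342 0.066 ] [array([0.4882, 0.233 ]), array([0.1503, 0.2968]), np.float64(22.132)]
hex_keys 0.78 [146. 315.] [0.7044 0.2744 0.09  ] [array([0.6934, 0.279 ]), array([0.0827, 0.0187]), np.float64(0.9972)]
[0.3905505  0.31205581 0.37033108] [0.3222716  0.27684723 0.51642907] [ 0.28361402  0.12859002 -0.95027769]
```

View pics/w1.png

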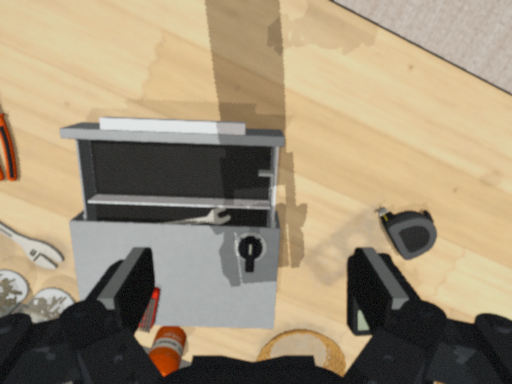

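The wrist picture shows the drawer open. The pull strip runs from (100,120) to (245,128), the divider is at row 202, and the carcass front edge goes from (72,220) to (280,227). The knob is at (249,250), with its wing along the drawer's travel.

Run:
```python
from h import *
D=np.load("pics/w1.npy");C=(D[0],D[1],D[2][0])
for n,uv,z in [("carFR",(72,219),.074),("carFL",(280,226),.074),("carRL",(274,327),.074),("panR out",(62,128),.07),("panL out",(284,131),.07),("panR in",(80,139),.07),("panL in",(283,144),.07),("pullR",(100,118),.068),("pullL",(245,123),.068),("pullRb",(100,129),.068),("pullLb",(245,134),.068),("divR",(90,197),.041),("divL",(270,202),.041),("divRb",(90,204),.041),("keep",(258,173),.066),("wing1",(249,238),.108),("wing2",(249,270),.108)]:
    print(n,np.round(toplane(C,uv,z)[0],4))
# carcass front edge by lines on chest top: gradient check
a=cv2.cvtColor(cv2.imread("pics/w1.png"),cv2.COLOR_BGR2GRAY)
print(a[110:150,170].tolist()); print(a[190:230,130].tolist())
```

```text
carFR [0.6064 0.1263 0.074 ]
carFL [0.4953 0.3977 0.074 ]
carRL [0.6564 0.4651 0.074 ]
panR out [0.488  0.0791 0.07  ]
panL out [0.3721 0.3443 0.07  ]
panR in [0.4924 0.1043 0.07  ]
panL in [0.3881 0.3507 0.07  ]
pullR [0.4556 0.1198 0.068 ]
pullL [0.3839 0.2938 0.068 ]
pullRb [0.4695 0.1239 0.068 ]
pullLb [0.397  0.2996 0.068 ]
divR [0.5819 0.13   0.041 ]
divL [0.479  0.3762 0.041 ]
divRb [0.5927 0.1331 0.041 ]
keep [0.4391 0.3378 0.066 ]
wing1 [0.5146 0.3586 0.108 ]
wing2 [0.559  0.3785 0.108 ]
[180, 182, 180, 178, 179, 177, 175, 173, 167, 161, 190, 221, 227, 227, 228, 227, 227, 227, 227, 227, 225, 209, 184, 178, 180, 181, 179, 179, 179, 179, 177, 167, 134, 75, 36, 34, 46, 46, 50, 47]
[48, 48, 49, 43, 56, 95, 128, 136, 141, 139, 141, 153, 185, 194, 151, 82, 42, 43, 43, 42, 41, 44, 44, 41, 47, 46, 42, 44, 32, 33, 28, 63, 120, 161, 173, 175, 178, 177, 179, 178]
```

play_rows --pt "0.015 -0.05 -0.02" --pt "0.015 -0.05 -0.02" --pt "0.015 -0.05 -0.02" --pt "0.015 -0.05 -0.02" --pt "0.015 -0.05 -0.02" --pt "0.015 -0.05 -0.02" --pt "0.015 -0.05 -0.02" --pt "0 0 0" --turn '[0,0,0,0,0,0,0,0]'

```text
time: 2.75
tool_pos: [0.4955, -0.0403, 0.2284]
tool_rot: [-0.002, -0.211, 0.977, 0.001]
contact_force: [-0.1, 0.6, -0.4]
gripper_width: 1.0
grasp_force: 0.0
```

Run:
```python
from h import *
C,a=look([("pliers",.012)],"w2")
r=trace("wrist","pliers")[0]["region"]
w=toplane(C,np.argwhere(r)[:,::-1],.012)[:,:2]
m=w.mean(0);u,s,v=np.linalg.svd(w-m,full_matrices=False);ax=v[0]*np.sign(v[0][0]);n=np.array([-ax[1],ax[0]])
t=(w-m)@ax;q=(w-m)@n
print("angle",np.degrees(np.arctan2(ax[1],ax[0])),"len",t.min(),t.max(),"mid",m+ax*(t.min()+t.max())/2)
mid=(t.min()+t.max())/2
k=abs(t-mid-.02)<.005; c=(q[k].min()+q[k].max())/2
print("width",np.ptp(q[k]),"grip",m+ax*(mid+.02)+n*c)
S=state();y=Rm(S["tool_rot"])[:,1];print(S["tool_pos"],np.degrees(np.arctan2(y[1],y[0])))
```

```text
pliers 0.89 [228. 186.] [ 0.5425 -0.0486  0.012 ] [array([ 0.5454, -0.0426]), array([0.1748, 0.04  ]), np.float64(24.3193)]
angle 24.369519707630452 len -0.08584410160367635 0.08893084363143465 mid [ 0.54535965 -0.04246101]
width 0.0384768515369523 grip [ 0.56380486 -0.03471005]
[ 0.49644129 -0.03763702  0.23138939] 114.6744018715405
```

View pics/w2.png

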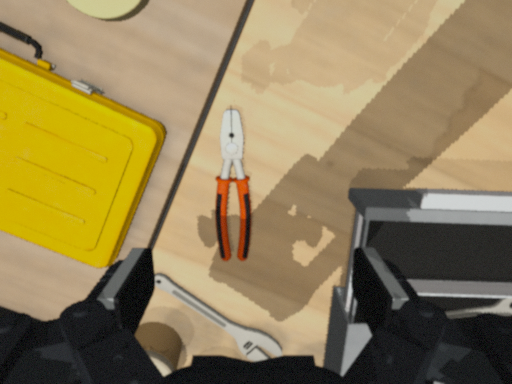

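The pliers lie clear, with jaws at (231,110) and handles at (233,258), and the tool's yaw already matches them. I'm descending with the fingers part open.

play_rows --pt "0.015 0.0008 -0.01" --pt "0.015 0.0008 -0.03" --pt "0.015 0.0008 -0.035" --pt "0.015 0.0006 -0.035" --pt "0.007 0 -0.035" --pt "0 0 -0.033" --pt "0 0 -0.02" --pt "0 0 -0.013" --turn '[0,0,0,0,0,0,0,0]' --hand 0.064

```text
time: 3.9
tool_pos: [0.5635, -0.0347, 0.02]
tool_rot: [0.0, -0.214, 0.977, -0.0]
contact_force: [0.2, -0.3, -0.0]
gripper_width: 0.749
grasp_force: 0.0
```

play_rows --pt "0 0 -0.008" --pt "0 0 -0.006" --pt "0 0 -0.003" --pt "0 0 0" --turn '[0,0,0,0]'

```text
time: 4.4
tool_pos: [0.5636, -0.0358, 0.0036]
tool_rot: [0.0, -0.213, 0.977, -0.0]
contact_force: [1.3, -0.5, 0.5]
gripper_width: 0.754
grasp_force: 0.0
```

play_rows --pt "0 0 -0.001" --pt "0 0 0" --pt "0 0 0" --pt "0 0 0" --pt "0 0 0" --turn '[0,0,0,0,0]' --hand 0.02

```text
time: 5.03
tool_pos: [0.5642, -0.036, 0.003]
tool_rot: [0.001, -0.213, 0.977, -0.0]
contact_force: [0.6, -1.4, 4.8]
gripper_width: 0.445
grasp_force: 60.2
```

Gripped at 38 mm with 60 N. I'm lifting, turning and carrying.

play_rows --pt "0 0 0.02" --pt "0 0 0.04" --pt "0 0 0.045" --pt "-0.004 0.015 0.035" --pt "-0.006 0.025 0.01" --pt "-0.008 0.03 0" --pt "-0.008 0.03 0" --pt "-0.008 0.03 0" --turn '[0,0,0,-9,-9,-9,-9,-9]'

```text
time: 6.02
tool_pos: [0.5279, 0.0954, 0.1519]
tool_rot: [-0.001, 0.18, 0.984, 0.0]
contact_force: [-1.1, 0.4, -2.8]
gripper_width: 0.443
grasp_force: 61.2
```

play_rows --pt "-0.008 0.03 0" --pt "-0.008 0.03 0" --pt "-0.008 0.03 0" --pt "-0.006 0.02 0" --pt "0 0.004 0" --pt "0 0 0" --pt "0 0 0" --pt "0 0 0" --turn '[-9,-9,-9,-9,-9,-2.3,0,0]'

```text
time: 7.02
tool_pos: [0.4989, 0.2082, 0.1521]
tool_rot: [-0.0, 0.557, 0.831, -0.0]
contact_force: [0.3, -0.9, -2.5]
gripper_width: 0.446
grasp_force: 61.2
```

Run:
```python
from h import *
S=state();y=Rm(S["tool_rot"])[:,1];print(S["tool_pos"],np.degrees(np.arctan2(y[1],y[0])),S["gripper_width"],S["joint_pos"])
a=grab_frame("top");C=cam("top")
z=S["tool_pos"][2]-.003
r=trace("top","pliers")
for q in r[:1]: print(q["p"],rect(q["region"],C,z+.012), "target at z", z)
b=grab_frame("wrist");save(b,"w3")
save(cv2.resize(np.hstack([a[90:330,120:440],b[:240,96:416]]),None,fx=1.25,fy=1.25),"mix3")
```

```text
[0.49885939 0.20817341 0.15205946] 22.33426380731441 0.44637179164531904 [ 2.57555029e-01 -8.62006539e-02  1.88530898e+00  1.43150897e-04
  1.34345845e+00 -1.32283616e-01]
```

View pics/mix3.png

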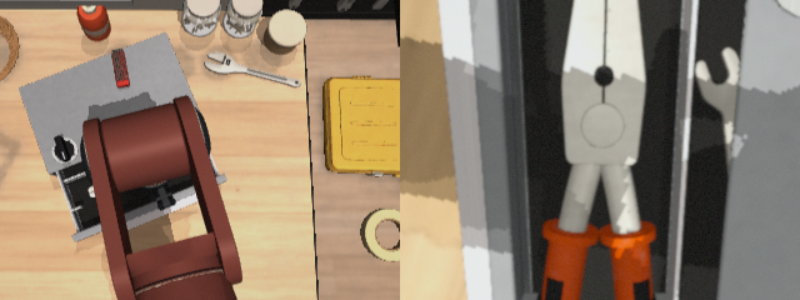

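The wrist half shows the pliers over the front compartment, parallel to its walls: panel inner edge near crop x 525, divider near x 685. I'll check the lateral position against those edges.

Run:
```python
from h import *
S=state();C=cam("wrist",S)
a=cv2.cvtColor(cv2.imread("pics/w3.png"),cv2.COLOR_BGR2GRAY)
ux=np.array([np.cos(np.radians(22.3)),np.sin(np.radians(22.3))]);uy=np.array([-ux[1],ux[0]])
o=np.array([.4911,.2266])
f=lambda uv,z:(lambda d:(round(d@ux*1000,1),round(d@uy*1000,1)))(toplane(C,uv,z)[0][:2]-o)
for row in (20,60,120,200):
    print(row,a[row,170:210].tolist(),a[row,305:340].tolist())
for row in (20,60,120,200):
    print(row,"col->ux: panel z.07",[ (c,f((c,row),.07)) for c in (185,190,195,200)],"div z.041",[(c,f((c,row),.041)) for c in (310,315,320,325)])
```

```text
20 [181, 179, 170, 155, 132, 99, 78, 70, 68, 71, 72, 74, 69, 64, 66, 64, 65, 58, 59, 68, 77, 72, 51, 34, 34, 24, 27, 30, 26, 29, 24, 30, 31, 26, 19, 29, 27, 25, 28, 25] [52, 50, 53, 51, 53, 47, 51, 47, 50, 40, 43, 31, 27, 30, 50, 102, 144, 142, 128, 126, 130, 128, 129, 161, 210, 228, 226, 203, 144, 66, 34, 41, 47, 45, 43]
60 [126, 129, 130, 129, 127, 120, 111, 89, 75, 69, 67, 70, 66, 75, 68, 69, 64, 64, 62, 60, 64, 66, 79, 70, 40, 32, 22, 33, 32, 29, 26, 27, 32, 29, 26, 28, 28, 28, 31, 33] [32, 30, 36, 30, 30, 25, 30, 26, 33, 29, 24, 31, 42, 68, 92, 97, 92, 95, 97, 94, 123, 181, 218, 227, 214, 161, 88, 103, 168, 206, 220, 223, 223, 220, 218]
120 [107, 109, 107, 109, 108, 108, 108, 106, 102, 99, 90, 74, 66, 60, 62, 63, 67, 61, 57, 58, 59, 63, 65, 62, 70, 78, 66, 46, 30, 24, 26, 32, 28, 23, 25, 31, 30, 25, 35, 27] [37, 35, 24, 27, 26, 30, 23, 25, 28, 58, 93, 102, 97, 93, 96, 102, 130, 184, 221, 231, 220, 170, 88, 46, 43, 45, 42, 46, 39, 40, 39, 27, 30, 30, 23]
200 [158, 147, 140, 138, 134, 134, 132, 132, 136, 138, 139, 136, 135, 126, 116, 97, 78, 69, 65, 62, 68, 58, 55, 59, 66, 63, 66,
[... 1105 characters left out ...]
(29.3))), (195, (np.float64(-36.1), np.float64(29.3))), (200, (np.float64(-32.8), np.float64(29.3)))] div z.041 [(310, (np.float64(43.8), np.float64(25.7))), (315, (np.float64(47.5), np.float64(25.7))), (320, (np.float64(51.2), np.float64(25.7))), (325, (np.float64(54.9), np.float64(25.7)))]
200 col->ux: panel z.07 [(185, (np.float64(-45.9), np.float64(-26.3))), (190, (np.float64(-42.4), np.float64(-26.3))), (195, (np.float64(-38.9), np.float64(-26.3))), (200, (np.float64(-35.4), np.float64(-26.3)))] div z.041 [(310, (np.float64(47.1), np.float64(-37.1))), (315, (np.float64(51.0), np.float64(-37.1))), (320, (np.float64(55.0), np.float64(-37.1))), (325, (np.float64(59.0), np.float64(-37.1)))]
```

The compartment spans −45 to +52 mm about my estimate, so its centre is 3.5 mm farther along the unit's +x. I'm correcting for that and lowering.

play_rows --pt "0.0032 0.0013 -0.01" --pt "0 0 -0.025" --pt "0 0 -0.025" --pt "0 0 -0.025" --pt "0 0 -0.02" --pt "0 0 -0.015" --pt "0 0 -0.008" --pt "0 0 0" --turn '[0,0,0,0,0,0,0,0]'

```text
time: 8.18
tool_pos: [0.5025, 0.2096, 0.024]
tool_rot: [-0.0, 0.557, 0.831, -0.0]
contact_force: [-0.5, -0.2, -2.6]
gripper_width: 0.445
grasp_force: 61.2
```

play_rows --pt "0 0 -0.002" --pt "0 0 -0.002" --pt "0 0 -0.001" --pt "0 0 0" --turn '[0,0,0,0]'

```text
time: 8.68
tool_pos: [0.503, 0.2097, 0.0196]
tool_rot: [0.0, 0.557, 0.831, 0.0]
contact_force: [1.4, 0.3, -2.7]
gripper_width: 0.446
grasp_force: 61.3
```

play_rows --pt "0 0 -0.001" --pt "0 0 -0.001" --pt "0 0 0" --turn '[0,0,0]'

```text
time: 9.05
tool_pos: [0.5033, 0.2097, 0.0182]
tool_rot: [0.0, 0.557, 0.831, 0.0]
contact_force: [1.0, 0.6, 2.4]
gripper_width: 0.442
grasp_force: 61.7
```

The force went from −2.7 to +2.4 N, so the pliers are resting on the floor. I'm releasing narrowly and going straight up.

play_rows --pt "0 0 0" --pt "0 0 0" --pt "0 0 0" --pt "0 0 0.005" --pt "0 0 0.02" --pt "0 0 0.04" --pt "0 0 0.05" --pt "0 0 0.02" --turn '[0,0,0,0,0,0,0,0]' --hand 0.054

```text
time: 10.05
tool_pos: [0.5049, 0.2103, 0.1577]
tool_rot: [0.003, 0.557, 0.83, 0.003]
contact_force: [0.5, -0.1, 0.0]
gripper_width: 0.632
grasp_force: 0.0
```

Run:
```python
from h import *
C,a=look([("pliers",.027)],"w4")
```

```text
(no output)
```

View pics/w4.png

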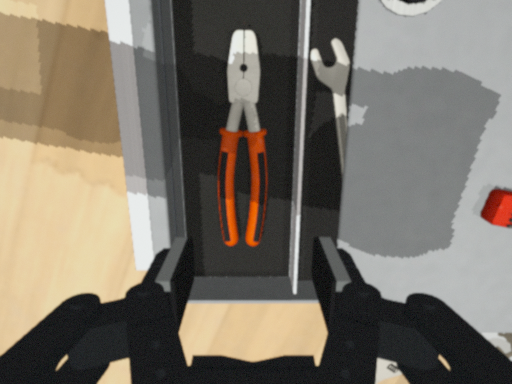

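The pliers lie flat and centred in the front compartment, with jaws at (243,35), handles at (240,240), and the divider at column 300. Next I'll close the fingers and go round to the front of the pull.

play_rows --pt "-0.016 -0.0025 0" --pt "-0.016 -0.0025 0" --pt "-0.016 -0.0025 0" --pt "-0.016 -0.0025 0" --pt "-0.016 -0.0025 0" --pt "-0.016 -0.0025 0" --pt "-0.016 -0.0025 0" --pt "-0.015 -0.0025 0" --turn '[10,10,10,10,10,10,10,10]' --hand 0.0

```text
time: 11.15
tool_pos: [0.3738, 0.1891, 0.1498]
tool_rot: [-0.002, -0.11, 0.994, -0.0]
contact_force: [-0.0, 0.5, -0.3]
gripper_width: -0.002
grasp_force: 0.0
```

play_rows --pt "0 0 0" --pt "0 0 -0.03" --pt "0 0 -0.03" --pt "0 0 -0.03" --pt "0 0 -0.017" --pt "0 0 0" --turn '[10,0,0,0,0,0]'

```text
time: 11.9
tool_pos: [0.3726, 0.1887, 0.0419]
tool_rot: [-0.004, -0.193, 0.981, -0.0]
contact_force: [-0.7, 0.5, -0.1]
gripper_width: 0.002
grasp_force: 0.0
```

Run:
```python
from h import *
S=state();y=Rm(S["tool_rot"])[:,1];print(S["tool_pos"],np.degrees(np.arctan2(y[1],y[0])),S["contact_force"])
a=grab_frame("scene");b=grab_frame("wrist");save(np.hstack([cv2.resize(a[100:292,128:384],(400,300)),cv2.resize(b,(400,300))]),"mix5")
```

```text
[0.37264936 0.18870583 0.0419281 ] 112.29824456551573 [-0.72706644  0.47234842 -0.13624516]
```

View pics/mix5.png

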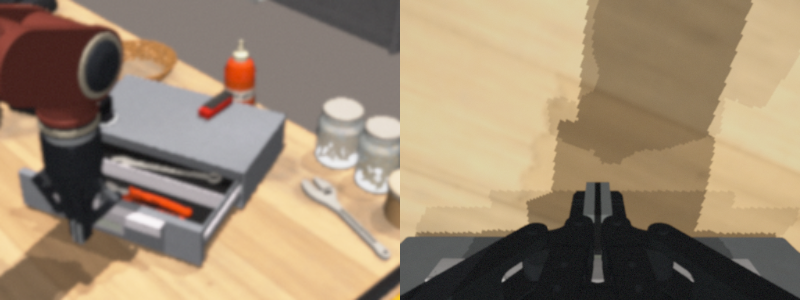

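The closed fingers stand in front of the pull, near the middle of the front panel. I'm pushing along the unit's +x.

play_rows --pt "0.0139 0.0057 0" --pt "0.0111 0.0046 0" --pt "0.0074 0.003 0" --pt "0.0074 0.003 0" --pt "0.0111 0.0046 0" --pt "0.0139 0.0057 0" --pt "0.0139 0.0057 0" --pt "0.0139 0.0057 0" --turn '[0,0,0,0,0,0,0,0]'

```text
time: 13.0
tool_pos: [0.469, 0.2278, 0.0451]
tool_rot: [-0.0, -0.193, 0.981, -0.0]
contact_force: [-1.3, -2.7, 1.7]
gripper_width: 0.001
grasp_force: 1.1
```

play_rows --pt "0.0139 0.0057 0" --pt "0.0111 0.0046 0" --pt "0.0074 0.003 0" --pt "0.0046 0.0019 0" --turn '[0,0,0,0]'

```text
time: 13.5
tool_pos: [0.5056, 0.2431, 0.0454]
tool_rot: [-0.0, -0.193, 0.981, 0.0]
contact_force: [-1.6, -1.1, 1.2]
gripper_width: 0.001
grasp_force: 0.9
```

play_rows --pt "0.0046 0.0019 0" --pt "0.0046 0.0019 0" --pt "0.0028 0.0011 0" --pt "0.0028 0.0011 0" --turn '[0,0,0,0]'

```text
time: 14.0
tool_pos: [0.515, 0.2469, 0.0452]
tool_rot: [-0.008, -0.194, 0.981, -0.002]
contact_force: [-25.6, -12.5, 23.0]
gripper_width: -0.002
grasp_force: 14.5
```

play_rows --pt "0.0019 0.0008 0" --pt "0.0019 0.0008 0" --turn '[0,0]'

```text
time: 14.25
tool_pos: [0.5149, 0.2469, 0.0452]
tool_rot: [-0.013, -0.194, 0.981, -0.003]
contact_force: [-39.3, -17.8, 35.8]
gripper_width: -0.001
grasp_force: 21.7
```

The hard stop came where I expected it. I'm backing off, rising and checking.

play_rows --pt "-0.0093 -0.0038 0" --pt "-0.0185 -0.0076 0" --pt "-0.0185 -0.0076 0.01" --pt "-0.01 -0.004 0.05" --pt "-0.01 0.01 0.06" --pt "0 0.02 0.06" --pt "0 0.01 0.05" --pt "0 0 0" --turn '[0,0,0,0,0,0,0,0]' --hand 0.05

```text
time: 15.25
tool_pos: [0.4601, 0.269, 0.2812]
tool_rot: [0.006, -0.194, 0.981, 0.001]
contact_force: [-0.1, -0.3, -0.1]
gripper_width: 0.584
grasp_force: 0.0
```

Run:
```python
from h import *
C,a=look([("latch",.108),("chest",.074),("hex_keys",.09)],"w6")
S=state();y=Rm(S["tool_rot"])[:,1];print(S["tool_pos"],np.degrees(np.arctan2(y[1],y[0])))
r=trace("wrist","latch")[0]["region"]; print(np.argwhere(r).min(0),np.argwhere(r).max(0))
```

```text
latch 0.91 [304. 248.] [0.5289 0.3541 0.108 ] [array([0.5333, 0.3543]), array([0.043 , 0.0179]), np.float64(10.9465)]
chest 0.98 [231. 253.] [0.5822 0.2921 0.074 ] [array([0.6186, 0.2861]), array([0.2143, 0.3002]), np.float64(22.232)]
hex_keys 0.73 [189. 326.] [0.6853 0.2788 0.09  ] [array([0.6834, 0.278 ]), array([0.0668, 0.0097]), np.float64(11.1084)]
[0.45689178 0.26679158 0.27259343] 112.29305521791446
[234 294] [270 315]
```

View pics/w6.png

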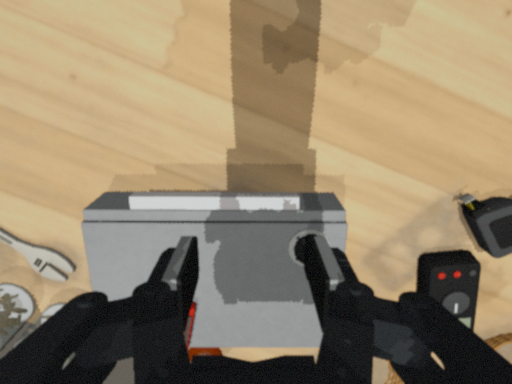

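The drawer looks shut: panel top at row 215 and carcass edge at row 223, with no dark gap between them. I'm moving closer to the knob for one accurate fix.

play_rows --pt "0.01 0.02 -0.01" --pt "0.012 0.023 -0.02" --pt "0.012 0.023 -0.02" --pt "0.012 0.022 -0.02" --pt "0 0 0" --pt "0 0 0" --pt "0 0 0" --pt "0 0 0" --turn '[0,0,0,0,0,0,0,0]'

```text
time: 16.5
tool_pos: [0.5037, 0.3549, 0.2057]
tool_rot: [0.001, -0.193, 0.981, 0.0]
contact_force: [0.1, -0.3, -0.3]
gripper_width: 0.59
grasp_force: 0.0
```

Run:
```python
from h import *
C,a=look([("latch",.108)],"w7")
S=state();print(S["tool_pos"])
```

```text
latch 0.65 [254. 222.] [0.5318 0.3672 0.108 ] [array([0.5363, 0.3712]), array([0.0508, 0.0315]), np.float64(42.1768)]
[0.50365847 0.35495935 0.20535211]
```

View pics/w7.png

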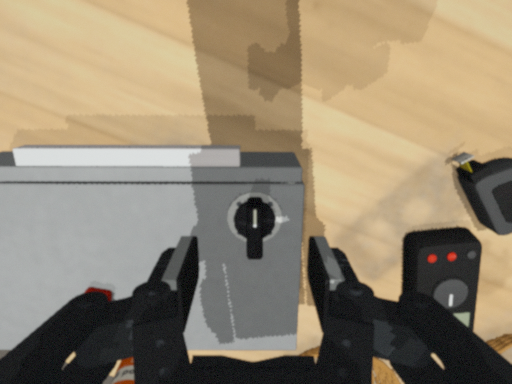

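The knob is clear: ring centred near (254,218), wing from (254,198) to (254,258), between the fingers. The drawer seam at row 182 is closed.

Run:
```python
from h import *
D=np.load("pics/w7.npy");C=(D[0],D[1],D[2][0])
for n,uv,z in [("ring74",(254.5,218),.074),("ring83",(254.5,218),.083),("wing front",(254,197),.108),("wing rear",(254,258),.108),("seamR",(20,183),.074),("seamL",(302,183),.074),("cornerFL panel",(300,152),.07),("pull",(240,147),.068),("pull0",(14,148),.068)]:
    print(n,np.round(toplane(C,uv,z)[0],4))
a=cv2.imread("pics/w7.png",0); print(a[185:265:2,255].tolist()); print(a[250,235:275].tolist()); print(a[150:190,120].tolist())
for p in ([.540,.370,.108],[.537,.3686,.108],[.540,.370,.074]): print(p,topix(C,p))
```

```text
ring74 [0.5424 0.3721 0.074 ]
ring83 [0.5388 0.3705 0.083 ]
wing front [0.5131 0.3594 0.108 ]
wing rear [0.5608 0.379  0.108 ]
seamR [0.5879 0.177  0.074 ]
seamL [0.4976 0.3969 0.074 ]
cornerFL panel [0.4746 0.385  0.07  ]
pull [0.49   0.3374 0.068 ]
pull0 [0.5624 0.1635 0.068 ]
[97, 97, 97, 97, 122, 120, 60, 9, 13, 15, 11, 21, 103, 158, 164, 164, 161, 163, 163, 170, 201, 136, 33, 29, 20, 25, 26, 28, 28, 14, 23, 21, 18, 24, 26, 22, 27, 81, 112, 111]
[116, 118, 115, 114, 112, 113, 114, 114, 117, 114, 107, 76, 43, 22, 28, 20, 32, 27, 14, 29, 20, 19, 32, 19, 26, 23, 22, 57, 98, 114, 114, 114, 113, 113, 114, 113, 114, 114, 115, 114]
[220, 221, 221, 222, 221, 221, 221, 222, 222, 220, 222, 220, 220, 220, 217, 202, 174, 163, 169, 174, 174, 172, 172, 173, 173, 173, 171, 171, 171, 169, 158, 125, 82, 100, 139, 160, 168, 170, 171, 171]
[0.54, 0.37, 0.108] [[253.47103909 232.10202033]]
[0.537, 0.3686, 0.108] [[253.27253266 228.21101283]]
[0.54, 0.37, 0.074] [[253.37946365 214.80391802]]
```

Knob axis at (0.5395, 0.3705), with the wing along the tool's x. I'm moving over it and down.

play_rows --pt "0.012 0.0052 0" --pt "0.012 0.0052 -0.01" --pt "0.0118 0.0051 -0.025" --pt "0 0 -0.03" --pt "0 0 -0.025" --pt "0 0 -0.017" --pt "0 0 -0.01" --pt "0 0 0" --turn '[0,0,0,0,0,0,0,0]' --hand 0.05

```text
time: 17.6
tool_pos: [0.5392, 0.3706, 0.0869]
tool_rot: [-0.0, -0.193, 0.981, -0.0]
contact_force: [-0.1, 0.2, -0.0]
gripper_width: 0.585
grasp_force: 0.0
```

play_rows --pt "0 0 0" --pt "0 0 0" --pt "0 0 0" --pt "0 0 0" --pt "0 0 0" --turn '[0,0,0,0,0]' --hand 0.005

```text
time: 18.23
tool_pos: [0.5399, 0.3711, 0.0891]
tool_rot: [0.001, -0.193, 0.981, 0.0]
contact_force: [-0.5, -0.1, 4.9]
gripper_width: 0.136
grasp_force: 61.3
```

Gripping the wing. I'm turning it clockwise.

play_rows --pt "0 0 0" --pt "0 0 0" --pt "0 0 0" --pt "0 0 0" --pt "0 0 0" --pt "0 0 0" --pt "0 0 0" --pt "0 0 0" --turn '[-6,-9,-9,-9,-9,-9,-9,-9]'

```text
time: 19.23
tool_pos: [0.54, 0.3712, 0.0891]
tool_rot: [0.001, 0.398, 0.917, 0.001]
contact_force: [-1.2, 0.3, 6.0]
gripper_width: 0.135
grasp_force: 61.4
```

play_rows --pt "0 0 0" --pt "0 0 0" --pt "0 0 0" --pt "0 0 0" --pt "0 0 0" --pt "0 0 0" --turn '[-9,-7,-5,-1.5,0,0]'

```text
time: 19.98
tool_pos: [0.5401, 0.3713, 0.0891]
tool_rot: [0.001, 0.567, 0.824, 0.001]
contact_force: [0.1, 0.3, 4.9]
gripper_width: 0.135
grasp_force: 62.2
```

Run:
```python
from h import *
S=state();y=Rm(S["tool_rot"])[:,1];print(S["tool_pos"],np.degrees(np.arctan2(y[1],y[0])),S["contact_force"],S["ft_torque"],S["gripper_width"])
```

```text
[0.54005794 0.3712632  0.08911435] 20.967904674789107 [0.05751652 0.33570293 4.87554563] [0.03090915 0.12669901 0.78626224] 0.13467713429240113
```

The moment of 0.79 N m, well above the knob's 0.05 N m friction, shows it is against its end stop after 91°. I'm releasing and withdrawing.

play_rows --pt "0 0 0" --pt "0 0 0" --pt "0 0 0" --pt "0 0 0.005" --pt "0 0 0.02" --pt "0 0 0.04" --pt "-0.02 -0.01 0.05" --pt "-0.03 -0.012 0.04" --turn '[1,0.3,0,0,0,0,0,0]' --hand 0.05

```text
time: 20.98
tool_pos: [0.4898, 0.3488, 0.247]
tool_rot: [0.001, 0.559, 0.829, 0.002]
contact_force: [0.8, 1.3, -0.1]
gripper_width: 0.582
grasp_force: 0.0
```

play_rows --pt "-0.045 -0.02 0.02" --pt "-0.045 -0.02 0.02" --pt "-0.03 -0.02 0" --pt "-0.02 -0.01 0" --pt "0 0 0" --pt "0 0 0" --turn '[10,10,10,10,0,0]'

```text
time: 21.72
tool_pos: [0.3499, 0.2789, 0.2836]
tool_rot: [0.001, 0.242, 0.97, 0.001]
contact_force: [0.6, 0.1, -1.1]
gripper_width: 0.59
grasp_force: 0.0
```

Run:
```python
from h import *
C,b=look([("latch",.108),("wrench",.005),("hex_keys",.09)],"w8")
a=grab_frame("top")
C=cam("top")
for n,z in [("wrench",.005),("hex_keys",.09)]:
    for r in trace("top",n)[:1]: print(n,rect(r["region"],C,z))
save(np.hstack([cv2.resize(a[90:330,120:440],(400,300)),cv2.resize(b,(400,300))]),"mix8")
```

```text
latch 0.81 [404. 265.] [0.5282 0.3674 0.108 ] [array([0.5266, 0.3664]), array([0.045 , 0.0451]), np.float64(18.1999)]
wrench ((0.7137725353240967, 0.007608480751514435), (0.19672942161560059, 0.04616596922278404), 75.63280487060547)
hex_keys ((0.6950030326843262, 0.2698764503002167), (0.07809510827064514, 0.030024224892258644), 13.744110107421875)
```

View pics/mix8.png

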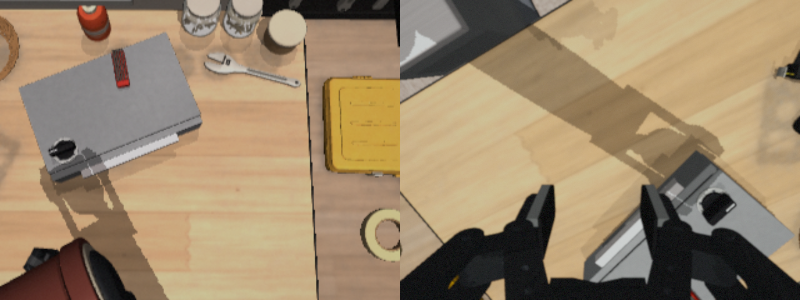

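The top view shows the drawer shut and the knob wing at (64,149) across the drawer's travel. The wrench at (252,70) and hex keys at (120,68) sit where they were, and the arm is clear. I'm handing in.

```bash
python3 -c "
from plant import *
print(job_done())"
```

```text
the job is handed in; nothing more can be done
None
```

The pliers lie flat and crosswise in the front compartment, the drawer is shut, and the knob is turned a quarter turn clockwise to its stop; the wrench and hex keys look unmoved, and I handed the job in at about 22 s.

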